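# Pump up the air tank until the green pin is fully out

## Robot

A 6-joint arm with a two-finger parallel gripper is mounted at the origin on a cart in front of the work surface, level with it; the furniture and walls round the work are solid. World frame = base frame: x ahead of the robot, y to its left, z up, the work surface at z = 0. Lengths are in m, angles in degrees, forces in N, time in s.
With the tool pointing down it reaches from about 0.325 to 0.85 m from the base axis. Payload 4.4 kg.
Tool frame: the origin (TCP) lies on the centre line of the jaws, within the pads' length; the fingertips stand 17 mm ahead of it and the grasp point (between the pads) lies 2 mm behind it; z points along the fingers, y is the line along which they close (so a half turn about z gives the same grasp; the last joint's range is limited). The gripper opens to 94 mm and grips with 3 to 60 N. Pads are 16 mm wide; open, the fingers measure 119 mm over their backs; the gripper's body (75 mm by 177 mm) begins 78 mm behind the grasp point.
Start: joints at [58.7, 11.837, 88.321, -0, 79.842, -8.623], TCP at [0.222, 0.531, 0.222] pointing down, gripper open.
Joint ranges: [-156.59, 156.59], [-49.26, 127.26], [12.9, 141.05], [-63.56, 243.56], [4.71, 150.69], [-161.64, 161.64]. Speed limits (degrees/s): [159.86, 159.86, 180, 180, 180, 180].

## Interface

Orientations are given as a 3x3 rotation matrix whose columns are the frame's x, y, z axes.
In Python, from plant import bot gives the robot as it stands.
- The arm moves only by the tool carry_out, never from a script. Its argument "moves" is a list of rows, each a list of 6 numbers: the shift along the world's x, y, z scaled (see below), then the turn, a rotation vector about the world's x, y, z scaled (see below). A call has 1 to 5 rows; each row shifts and turns the commanded pose from where the row before left it; what a row does not reach is not made up. The controller multiplies each number of a shift by 30 mm and each number of a turn by 180 degrees. A row lasts 1/12 s, in which the tool goes at most 41.7 mm and 7.16 degrees, less where a joint would pass 70% of its speed; a pose out of reach is approached as far as the arm can. A call with a number of a shift or a turn outside -1 to 1 is refused whole. A call with a gripper value outside its range is refused whole. "gripper" is the opening, from 0 (shut) to 1 (fully open), set as the call begins (left out, the last holds). The fingers move at their own pace and stop on an object; the grip force is fixed at half the most. Time passes only in rows, so rows that do not move let the fingers close. It gives the time, the measured TCP pose, the force, the opening and the grip force at its end, in the units of the state.
- bot.observe(): the state, without advancing time (a new reading comes with each control period).
- bot.capture(name): name is "scene" or "top"; returns (picture, depth): 420x560x3 uint8, red, green, blue; 420x560 float32, m along the optical axis (not along the pixel's ray), 0 where there is no reading.
- bot.camera_model(name): a dict with "K" (3x3 intrinsics, pixels), "dist" ([k1, k2, p1, p2, k3] as OpenCV has them; the pictures are not rectified), "R" (3x3) and "t" (3): a world point X has camera coordinates R X + t. Camera axes: x right, y down, z forward; pixel columns grow to the right and rows downward; lengths in m; the calibration is good to about 2 mm. A picture is of the moment at which its call begins. camera_model takes no time and is no camera call.
- bot.job_done(): hands the job in; it is judged then, once.
Trained networks look in the newest picture that a camera, given by its name, has taken for a name from the list of things; names that differ only in an ending like _2 or _b are one class to them, and where a whole thing is asked for, a point or a joint stands for the part that bears it (a point fixed in the world has none). Each returns a list of dicts, best first, with "confidence" (0 to 1); they miss things now and then, are a little off and sometimes report something else, mostly with a low value. They report only what shows in the picture. A call takes as long as a camera call.
- bot.regions_of(camera, label): "mask" (420x560 bool, what is visible of it) and "rect" ([left, top, right, bottom] in pixels, round what is visible of it).
- bot.spot_point(camera, label): "location" ([column, row] in pixels: a listed point, or the origin of a listed thing).
The state is a dict: "time_s": time; "qpos": joint angles; "joint_vel": joint speeds; "joint_torque": joint torques, N m; "eef_pos": TCP position; "tcp_rot": TCP orientation; "wrist_force": force on the tool from outside, world axes, zero at the start; "torque": the same for the moment, N m; "gripper_width": finger opening in m; "grasp_force": force on a finger pad.
Only numpy, scipy, OpenCV 4.12 (cv2) and the standard library are available. Lean on these libraries where they do the work, as an engineer would, in place of code of your own. Each camera call takes 0.05 s, during which the arm holds its last target. There are 200 camera calls.

## Task

Pump up the small air tank: push the black plunger knob of the hand pump down with the fingertips from above, let it spring back up, and repeat until the green indicator pin stands fully out of its blue tower, its white foot ring clear. Only push: do not take hold of the knob, do not touch the pin, and do not lift or shift the pump or the things round it. Finish with the plunger back up and the hand clear.

Things in the scene. Friction and masses are not known exactly. Their poses are not given: they have to be found in the camera images.
- pump: hand pump on a grey base plate 130 (x) by 170 (y) mm, 14 mm high on rubber feet, about 2 kg, standing loose on the bench. Origin: centre of the underside; z up. On the plate: an aluminium barrel 52 mm across and 110 mm high, axis at x=-22, y=+35 mm; a blue square tower 36 mm wide and 78 mm high, axis at x=-22, y=-45 mm; a white lying air tank 48 mm thick along y at x=+34 mm, its top at 69 mm.
- plunger_top (a point): centre of the flat upper face of the black plunger knob (36 mm across); it moves with the plunger and is 150 mm above the bench when up, 130 mm when fully down. The knob's upper 6 mm belong to the cap that is pushed; no finger may press against the side below that.
- plunger_skirt: lower part of the black knob (36 mm across, from 6 to 18 mm below its upper face); its origin is the same point as plunger_top. Not to be gripped or pushed by the fingers.
- plunger (a joint): how far the plunger is pushed down, in m: 0 = up, 0.020 = fully down, straight along the pump's -z. A spring returns it: 4 N at the top, 9 N at the bottom, plus 1 to 2 N while the pin is being raised. A stroke to at least 0.018 followed by a return to 0.002 or less raises the pin by one notch (about 10 mm; the first stroke 4 to 14 mm). A shorter stroke raises it less or not at all. When the pin is fully out the plunger may stop at about 0.019.
- pin (a joint): how far the green indicator pin stands out, in m: 0 = in, 0.040 = fully out (its stop). It starts anywhere from 0 to about 0.018, only rises while the plunger goes down, and stays where it is in between.
- pin_top (a point): centre of the flat upper face of the green pin's head (15 mm across); 82 mm above the bench when in, 122 mm when fully out. The pin is 10 mm thick, with a white ring at its foot that comes out of the tower only when it is fully out.
- pin_shaft: the green pin; its origin is the same point as pin_top. Not to be touched.
- flask: bystander, loose: upright clear culture flask with white cap, 45 x 72 x 138 mm, origin at the centre of its underside, z up; left of the pump.
- tin: bystander, loose: dark red tin, 63 x 88 x 40 mm, origin at the centre of its underside; right of the pump.
- timer: bystander, loose: white bench timer lying flat, 62 x 62 x 21 mm, origin at the centre of its underside; in front of the pump.
- red_marker: bystander, loose: white marker pen with red cap, lying, 135 mm long and 17 mm thick, origin at the centre of its underside; in front of the pump.

How it is judged:
By the outcome, as a careful person would: the job done as asked, in the order asked, and still so for the second after the job is handed in, with the robot touching nothing.
It also fails if it takes over 48 s, if anything falls off the work surface, if the arm or the gripper's body presses on something with over 40 N, if the wrist force passes 120 N, or if a joint passes its speed limit or range.

## Working session

There is one attempt and no reset: what is moved stays moved. The work goes in short steps, Python scripts to look and compute and a tool call to move; the robot and the scene stay as the last step left them, time stands still between calls to the robot, and variables do not carry over. Pictures are saved under pics/ and viewed, at most 10 in all, crops included, and the job is handed in when it is done.

Besides the shell and the picture viewer there is one more tool, called after "Request:" as name(argument=value, ...) on one line, values as JSON. carry_out: Moves the arm, as the interface text tells. Its arguments: {"type":"object","properties":{"moves":{"type":"array","items":{"type":"array","items":{"type":"number","minimum":-1,"maximum":1}}},"gripper":{"type":"number"}},"required":["moves"]}

```bash
mkdir -p pics; cat > h.py <<'E'
import numpy as np, cv2
from plant import bot
def ray(cam,px):
    m=bot.camera_model(cam);K=np.array(m["K"]);R=np.array(m["R"]);t=np.array(m["t"])
    u=cv2.undistortPoints(np.array([[px]],float),K,np.array(m["dist"]))[0,0]
    return -R.T@t, R.T@np.array([u[0],u[1],1.])
def atz(cam,px,z):
    o,d=ray(cam,px); return o+d*(z-o[2])/d[2]
def atd(cam,px,dep):
    o,d=ray(cam,px); return o+d*dep
E
python3 - <<'E'
from h import *
s=bot.observe();print(s['time_s'],s['eef_pos'],s['tcp_rot'],s['wrist_force'],s['gripper_width'])
for c in ["scene","top"]:
    p,d=bot.capture(c); cv2.imwrite(f"pics/{c}0.png",p[:,:,::-1])
    m=bot.camera_model(c);print(c,-np.array(m["R"]).T@m["t"],m["K"][0][0])
    for l,z in [("plunger_top",.15),("pin_top",.09),("pump",0),("flask",0),("tin",0),("timer",0),("red_marker",0)]:
        for r in bot.spot_point(c,l)[:2]:
            x,y=r["location"];dd=d[int(min(y,419)),int(min(x,559))]
            print(c,l,round(r["confidence"],2),np.round([x,y]),atz(c,(x,y),z).round(3),atd(c,(x,y),dd).round(3))
print(bot.observe()['time_s'])
E
```

```text
0.0 [0.22128792 0.52988566 0.22130719] [[-9.22675450e-01  3.85575650e-01 -1.19700920e-03]
 [ 3.85577333e-01  9.22673546e-01 -1.90978493e-03]
 [ 3.68082159e-04 -2.22365128e-03 -9.99997460e-01]] [-0.42864519 -0.59431356 -0.04521572] 0.09393401517389272
scene [ 0.05070816 -0.60726328  1.00360633] 525.7290564030052
scene plunger_top 0.71 [256. 202.] [0.508 0.034 0.15 ] [0.508 0.035 0.149]
scene pin_top 0.37 [290. 222.] [ 0.563 -0.019  0.09 ] [0.581 0.002 0.057]
scene pump 0.97 [274. 238.] [0.55  0.023 0.   ] [0.534 0.004 0.031]
scene flask 0.58 [206. 220.] [0.452 0.178 0.   ] [0.437 0.149 0.038]
scene flask 0.35 [259. 206.] [0.587 0.133 0.   ] [0.507 0.023 0.148]
scene tin 0.83 [340. 238.] [ 0.676 -0.077  0.   ] [ 0.654 -0.095  0.035]
scene timer 0.69 [271. 282.] [ 0.463 -0.072  0.   ] [ 0.453 -0.084  0.023]
scene timer 0.27 [228. 261.] [0.421 0.04  0.   ] [0.416 0.032 0.012]
scene red_marker 0.9 [226. 262.] [0.415 0.041 0.   ] [0.411 0.033 0.011]
top [0.38142751 0.04006977 1.37074075] 528.7354468306003
top plunger_top 0.76 [290. 221.] [0.506 0.037 0.15 ] [0.506 0.037 0.151]
top pin_top 0.45 [318. 205.] [ 0.554 -0.032  0.09 ] [ 0.553 -0.032  0.097]
top pump 0.84 [298. 208.] [0.555 0.017 0.   ] [0.553 0.018 0.015]
top flask 0.9 [238. 246.] [0.453 0.169 0.   ] [0.446 0.156 0.139]
top flask 0.55 [316. 203.] [ 0.569 -0.031  0.   ] [ 0.557 -0.027  0.093]
top tin 0.66 [334. 166.] [ 0.67  -0.075  0.   ] [ 0.662 -0.072  0.042]
top tin 0.53 [318. 203.] [ 0.571 -0.036  0.   ] [ 0.558 -0.031  0.093]
top timer 0.7 [326. 246.] [ 0.458 -0.058  0.   ] [ 0.457 -0.057  0.017]
top red_marker 0.7 [284. 262.] [0.415 0.05  0.   ] [0.415 0.05  0.001]
0.8
```

```bash
python3 - <<'E'
import cv2,numpy as np
a=cv2.imread("pics/scene0.png")[150:310,170:390];b=cv2.imread("pics/top0.png")[130:290,200:380]
a=cv2.resize(a,None,fx=2,fy=2,interpolation=2);b=cv2.resize(b,None,fx=1.95,fy=2,interpolation=2)
cv2.imwrite("pics/c0.png",np.hstack([a,b])[:,:800])
E
```

```text
(no output)
```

View pics/c0.png

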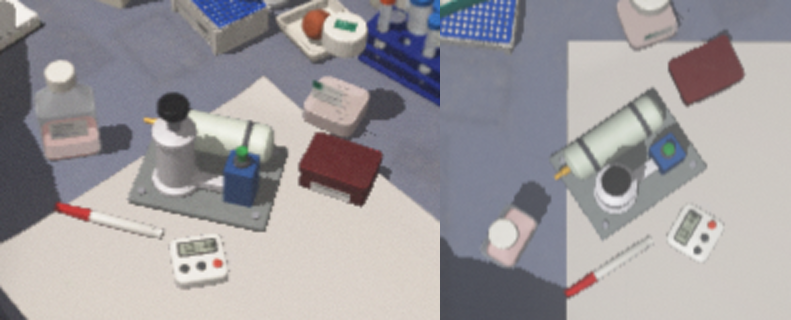

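The crop shows the black knob at about (290, 221) and the green pin at about (317, 205) in the top picture. Both agree with the networks, and their spacing of about 84 mm is close to the nominal 80. I'll shut the gripper and go over the knob at (0.507, 0.036).

Request:
carry_out(gripper=0, moves=[[0.5, -0.86, 0, 0, 0, 0], [0.5, -0.86, 0, 0, 0, 0], [0.5, -0.86, 0, 0, 0, 0], [0.5, -0.86, 0, 0, 0, 0], [0.5, -0.86, 0, 0, 0, 0]])

```text
time_s: 1.22
eef_pos: [0.2971, 0.4004, 0.2225]
tcp_rot: [[-0.923, 0.385, 0.0], [0.385, 0.923, 0.0], [-0.0, 0.0, -1.0]]
wrist_force: [0.2, -0.3, 0.8]
gripper_width: 0.0642
grasp_force: 0.0
```

Request:
carry_out(moves=[[0.5, -0.86, 0, 0, 0, 0], [0.5, -0.86, 0, 0, 0, 0], [0.5, -0.86, 0, 0, 0, 0], [0.5, -0.86, 0, 0, 0, 0], [0.5, -0.86, 0, 0, 0, 0]])

```text
time_s: 1.63
eef_pos: [0.3722, 0.2713, 0.2227]
tcp_rot: [[-0.923, 0.385, 0.001], [0.385, 0.923, 0.0], [-0.0, 0.001, -1.0]]
wrist_force: [0.4, -0.3, -1.1]
gripper_width: 0.031
grasp_force: 0.0
```

Request:
carry_out(moves=[[0.5, -0.86, 0, 0, 0, 0], [0.5, -0.86, 0, 0, 0, 0], [0.5, -0.86, 0, 0, 0, 0], [0.5, -0.86, 0, 0, 0, 0], [0.5, -0.86, 0, 0, 0, 0]])

```text
time_s: 2.05
eef_pos: [0.4473, 0.1422, 0.2227]
tcp_rot: [[-0.923, 0.386, 0.001], [0.386, 0.923, 0.0], [-0.001, 0.0, -1.0]]
wrist_force: [0.1, 0.7, 0.2]
gripper_width: 0.0004
grasp_force: 0.0
```

Request:
carry_out(moves=[[0.5, -0.86, 0, 0, 0, 0], [0.5, -0.86, 0, 0, 0, 0], [0.5, -0.86, 0, 0, 0, 0], [0.5, -0.86, 0, 0, 0, 0], [0, 0, 0, 0, 0, 0]])

```text
time_s: 2.47
eef_pos: [0.5092, 0.0361, 0.2228]
tcp_rot: [[-0.921, 0.39, 0.002], [0.39, 0.921, -0.002], [-0.003, -0.001, -1.0]]
wrist_force: [-0.2, 0.1, 0.1]
gripper_width: 0.0006
grasp_force: 0.0
```

Request:
carry_out(moves=[[0, 0, -0.5, 0, 0, 0], [0, 0, -0.5, 0, 0, 0], [0, 0, -0.4, 0, 0, 0], [0, 0, -0.2, 0, 0, 0], [0, 0, 0, 0, 0, 0]])

```text
time_s: 2.88
eef_pos: [0.5052, 0.0409, 0.1728]
tcp_rot: [[-0.923, 0.385, -0.004], [0.385, 0.923, 0.0], [0.004, -0.001, -1.0]]
wrist_force: [0.0, 0.1, -1.1]
gripper_width: 0.0006
grasp_force: 0.0
```

```bash
python3 - <<'E'
from h import *
s=bot.observe();print(s['time_s'],s['eef_pos'],s['wrist_force'])
p,d=bot.capture("scene");a=p[150:270,200:340,::-1]
cv2.imwrite("pics/s1.png",cv2.resize(a,None,fx=4,fy=4,interpolation=2))
E
```

```text
2.8833 [0.50518891 0.04088204 0.17281531] [ 0.02907169  0.05536833 -1.0761279 ]
```

View pics/s1.png

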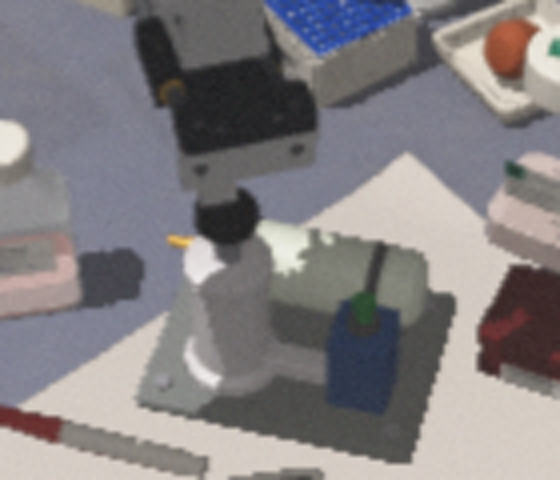

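The fingers stand just over the knob at about (254, 197), slightly left of its centre at (256, 202). I'll shift about 4 mm in -y and feel for contact.

Request:
carry_out(moves=[[0.05, -0.12, 0, 0, 0, 0], [0, 0, -0.12, 0, 0, 0], [0, 0, -0.12, 0, 0, 0], [0, 0, 0, 0, 0, 0]])

```text
time_s: 3.27
eef_pos: [0.5086, 0.0366, 0.1674]
tcp_rot: [[-0.923, 0.386, 0.001], [0.386, 0.923, -0.0], [-0.001, 0.0, -1.0]]
wrist_force: [0.5, -0.3, 0.7]
gripper_width: 0.0003
grasp_force: 0.0
```

Request:
carry_out(moves=[[0, 0, -0.1, 0, 0, 0], [0, 0, 0, 0, 0, 0]])

```text
time_s: 3.43
eef_pos: [0.5087, 0.0367, 0.1647]
tcp_rot: [[-0.923, 0.386, 0.001], [0.386, 0.923, -0.0], [-0.001, 0.0, -1.0]]
wrist_force: [-0.8, -0.0, 3.9]
gripper_width: 0.0004
grasp_force: 2.0
```

Request:
carry_out(moves=[[0, 0, -0.17, 0, 0, 0], [0, 0, -0.17, 0, 0, 0], [0, 0, -0.17, 0, 0, 0], [0, 0, 0, 0, 0, 0]])

```text
time_s: 3.77
eef_pos: [0.5089, 0.0367, 0.1499]
tcp_rot: [[-0.923, 0.386, 0.002], [0.386, 0.923, -0.0], [-0.002, 0.0, -1.0]]
wrist_force: [-1.6, -0.2, 9.2]
gripper_width: 0.0004
grasp_force: 4.1
```

Request:
carry_out(moves=[[0, 0, -0.07, 0, 0, 0], [0, 0, 0, 0, 0, 0]])

```text
time_s: 3.93
eef_pos: [0.509, 0.0366, 0.1484]
tcp_rot: [[-0.923, 0.386, 0.002], [0.386, 0.923, -0.0], [-0.002, 0.0, -1.0]]
wrist_force: [-1.7, 0.4, 9.3]
gripper_width: 0.0007
grasp_force: 4.6
```

Request:
carry_out(moves=[[0, 0, -0.05, 0, 0, 0], [0, 0, 0, 0, 0, 0]])

```text
time_s: 4.1
eef_pos: [0.5089, 0.0367, 0.1472]
tcp_rot: [[-0.923, 0.385, 0.002], [0.385, 0.923, -0.0], [-0.002, 0.0, -1.0]]
wrist_force: [-2.8, -0.2, 9.9]
gripper_width: 0.0003
grasp_force: 4.9
```

Request:
carry_out(moves=[[0, 0, -0.03, 0, 0, 0], [0, 0, 0, 0, 0, 0]])

```text
time_s: 4.27
eef_pos: [0.509, 0.0367, 0.1472]
tcp_rot: [[-0.923, 0.385, 0.002], [0.385, 0.923, -0.0], [-0.002, 0.0, -1.0]]
wrist_force: [-4.5, 0.1, 13.5]
gripper_width: 0.0007
grasp_force: 7.0
```

Bottomed: z stays at 0.1472 while the force rises. Back up and look.

Request:
carry_out(moves=[[0, 0, 0.25, 0, 0, 0], [0, 0, 0.25, 0, 0, 0], [0, 0, 0.3, 0, 0, 0], [0, 0, 0, 0, 0, 0]])

```text
time_s: 4.6
eef_pos: [0.5095, 0.0367, 0.1704]
tcp_rot: [[-0.923, 0.386, 0.004], [0.386, 0.923, -0.0], [-0.003, 0.001, -1.0]]
wrist_force: [0.2, 0.5, -0.9]
gripper_width: 0.0003
grasp_force: 0.0
```

```bash
python3 - <<'E'
from h import *
s=bot.observe();print(s['time_s'],s['eef_pos'],s['wrist_force'])
p,d=bot.capture("scene");a=p[150:270,200:340,::-1]
for l in ["pin_top","pump"]:
  for r in bot.spot_point("scene",l)[:2]:print(l,r["confidence"],np.round(r["location"],1))
cv2.imwrite("pics/s2.png",cv2.resize(a,None,fx=4,fy=4,interpolation=2))
E
```

```text
4.6 [0.50950273 0.03668012 0.17036065] [ 0.24087703  0.51157909 -0.91872646]
pin_top 0.61 [291.2 219.6]
pump 0.92 [273.9 240.7]
pump 0.55 [291.3 223.2]
```

View pics/s2.png

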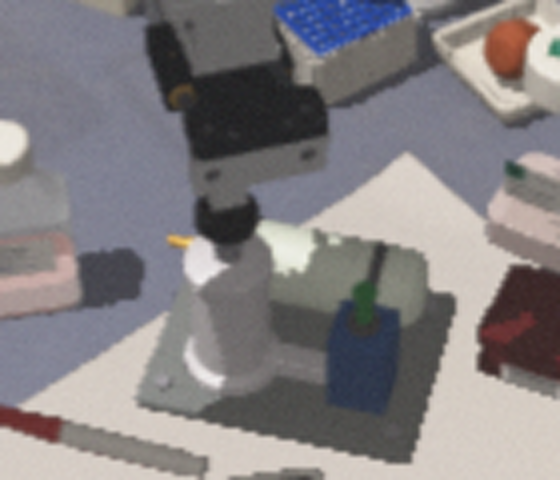

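The pin rose a few mm (its top now at about (291, 221)) and the pump has not moved. Two more strokes.

Request:
carry_out(moves=[[0, 0, -0.2, 0, 0, 0], [0, 0, -0.2, 0, 0, 0], [0, 0, -0.2, 0, 0, 0], [0, 0, -0.2, 0, 0, 0], [0, 0, 0, 0, 0, 0]])

```text
time_s: 5.17
eef_pos: [0.508, 0.0368, 0.147]
tcp_rot: [[-0.923, 0.385, -0.001], [0.385, 0.923, -0.0], [0.001, -0.001, -1.0]]
wrist_force: [-8.7, 1.2, 21.8]
gripper_width: 0.0003
grasp_force: 10.8
```

Request:
carry_out(moves=[[0, 0, 0.25, 0, 0, 0], [0, 0, 0.25, 0, 0, 0], [0, 0, 0.3, 0, 0, 0], [0, 0, 0, 0, 0, 0], [0, 0, 0, 0, 0, 0]])

```text
time_s: 5.58
eef_pos: [0.508, 0.0368, 0.1678]
tcp_rot: [[-0.923, 0.386, -0.0], [0.386, 0.923, 0.0], [0.0, -0.0, -1.0]]
wrist_force: [-0.6, -0.1, -0.9]
gripper_width: 0.0005
grasp_force: 0.0
```

Request:
carry_out(moves=[[0, 0, -0.2, 0, 0, 0], [0, 0, -0.2, 0, 0, 0], [0, 0, -0.2, 0, 0, 0], [0, 0, -0.2, 0, 0, 0], [0, 0, 0, 0, 0, 0]])

```text
time_s: 6.0
eef_pos: [0.5084, 0.0367, 0.147]
tcp_rot: [[-0.923, 0.385, -0.001], [0.385, 0.923, -0.0], [0.001, -0.0, -1.0]]
wrist_force: [-7.9, -0.5, 22.3]
gripper_width: 0.0003
grasp_force: 11.1
```

Request:
carry_out(moves=[[0, 0, 0.25, 0, 0, 0], [0, 0, 0.25, 0, 0, 0], [0, 0, 0.3, 0, 0, 0], [0, 0, 0, 0, 0, 0], [0, 0, 0, 0, 0, 0]])

```text
time_s: 6.42
eef_pos: [0.5077, 0.0368, 0.1675]
tcp_rot: [[-0.923, 0.386, -0.001], [0.386, 0.923, 0.0], [0.001, -0.0, -1.0]]
wrist_force: [0.4, -0.4, -0.2]
gripper_width: 0.0007
grasp_force: 0.0
```

```bash
python3 - <<'E'
from h import *
s=bot.observe();print(s['time_s'],s['eef_pos'],s['wrist_force'])
p,d=bot.capture("scene");a=p[150:270,200:340,::-1]
for l in ["pin_top","pump"]:
  for r in bot.spot_point("scene",l)[:2]:print(l,r["confidence"],np.round(r["location"],1))
cv2.imwrite("pics/s3.png",cv2.resize(a,None,fx=4,fy=4,interpolation=2))
E
```

```text
6.4167 [0.50769294 0.0367518  0.16754556] [ 0.3654458  -0.38088314 -0.15379937]
pin_top 0.48 [291.7 215.7]
pump 0.92 [274.4 241.9]
pump 0.52 [256.2 201.4]
```

View pics/s3.png

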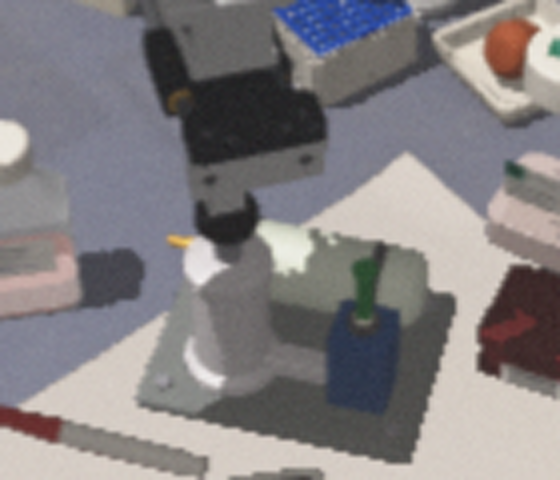

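The pin rose about 20 mm more (head top at about (291, 215)), but no white ring shows yet. Another stroke.

Request:
carry_out(moves=[[0, 0, -0.2, 0, 0, 0], [0, 0, -0.2, 0, 0, 0], [0, 0, -0.2, 0, 0, 0], [0, 0, -0.1, 0, 0, 0], [0, 0, 0, 0, 0, 0]])

```text
time_s: 6.98
eef_pos: [0.508, 0.0368, 0.1475]
tcp_rot: [[-0.923, 0.385, -0.001], [0.385, 0.923, 0.0], [0.001, -0.0, -1.0]]
wrist_force: [-1.7, -0.6, 7.8]
gripper_width: 0.0004
grasp_force: 4.1
```

Request:
carry_out(moves=[[0, 0, 0.25, 0, 0, 0], [0, 0, 0.25, 0, 0, 0], [0, 0, 0.3, 0, 0, 0], [0, 0, 0, 0, 0, 0], [0, 0, 0, 0, 0, 0]])

```text
time_s: 7.4
eef_pos: [0.508, 0.0368, 0.171]
tcp_rot: [[-0.923, 0.386, -0.0], [0.386, 0.923, 0.0], [0.0, -0.0, -1.0]]
wrist_force: [0.1, -0.2, -0.4]
gripper_width: 0.0002
grasp_force: 0.0
```

```bash
python3 - <<'E'
from h import *
s=bot.observe();print(s['time_s'],s['eef_pos'],s['wrist_force'])
p,d=bot.capture("scene");a=p[150:270,200:340,::-1]
for l in ["pin_top","pump"]:
  for r in bot.spot_point("scene",l)[:2]:print(l,r["confidence"],np.round(r["location"],1))
cv2.imwrite("pics/s4.png",cv2.resize(a[40:110,60:130],None,fx=8,fy=8,interpolation=2))
E
```

```text
7.4 [0.50800938 0.03676427 0.17098777] [ 0.12077182 -0.19195941 -0.44185804]
pin_top 0.48 [289.6 213.7]
pump 0.59 [273.  238.7]
```

View pics/s4.png

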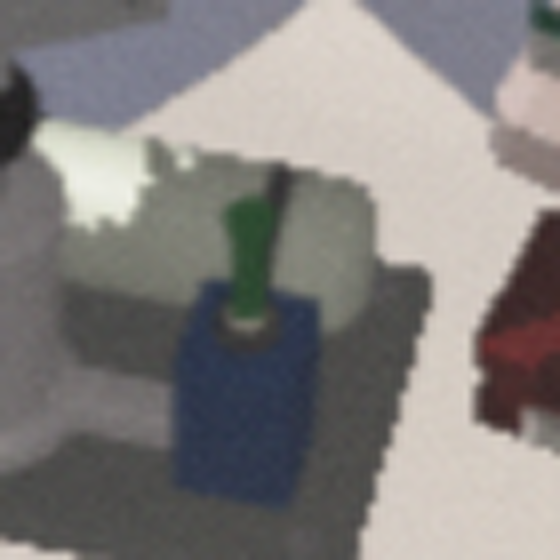

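A pale ring now shows at the pin's foot, at about (291, 231). One more full stroke to make sure the pin is at its stop, then I'll compare.

Request:
carry_out(moves=[[0, 0, -0.22, 0, 0, 0], [0, 0, -0.2, 0, 0, 0], [0, 0, -0.2, 0, 0, 0], [0, 0, -0.2, 0, 0, 0], [0, 0, 0, 0, 0, 0]])

```text
time_s: 7.97
eef_pos: [0.5086, 0.0367, 0.1474]
tcp_rot: [[-0.923, 0.385, 0.001], [0.385, 0.923, -0.0], [-0.001, 0.0, -1.0]]
wrist_force: [-2.5, 0.2, 8.2]
gripper_width: 0.0009
grasp_force: 4.1
```

Request:
carry_out(moves=[[0, 0, 0.25, 0, 0, 0], [0, 0, 0.25, 0, 0, 0], [0, 0, 0.3, 0, 0, 0], [0, 0, 0.1, 0, 0, 0], [0, 0, 0, 0, 0, 0]])

```text
time_s: 8.38
eef_pos: [0.5083, 0.0367, 0.174]
tcp_rot: [[-0.923, 0.386, 0.0], [0.386, 0.923, -0.0], [-0.0, 0.0, -1.0]]
wrist_force: [-0.6, -0.5, -0.7]
gripper_width: -0.0001
grasp_force: 0.0
```

```bash
python3 - <<'E'
from h import *
s=bot.observe();print(s['time_s'],s['eef_pos'],s['wrist_force'])
p,d=bot.capture("scene");a=p[150:270,200:340,::-1]
for l in ["pin_top","pump"]:
  for r in bot.spot_point("scene",l)[:2]:print(l,r["confidence"],np.round(r["location"],1))
n=cv2.resize(a[40:110,60:130],None,fx=8,fy=8,interpolation=2)
o=cv2.imread("pics/s3.png");o=cv2.resize(o[160:440,240:520],(560,560))
q=cv2.imread("pics/s4.png")
cv2.imwrite("pics/s5.png",np.hstack([i[160:400,140:400] for i in(o,q,n)]))
# pin base/top from image: green rows
for nm,im in (("s3",o),("s4",q),("s5",n)):
  h=cv2.cvtColor(im[160:400,140:400],cv2.COLOR_BGR2HSV)
  m=(abs(h[...,0].astype(int)-62)<15)&(h[...,1]>110); r=np.where(m.sum(1)>6)[0];print(nm,r.min()/8+210,r.max()/8+210)
E
```

```text
8.3833 [0.50832836 0.03671579 0.17398009] [-0.56279146 -0.54737748 -0.70783452]
pin_top 0.65 [254.  200.2]
pin_top 0.6 [289.5 215.1]
pump 0.87 [273.1 237.4]
pump 0.57 [206.1 221.6]Traceback (most recent call last):
  File "<stdin>", line 13, in <module>
    return umr_minimum(a, axis, None, out, keepdims, initial, where)
ValueError: zero-size array to reduction operation minimum which has no identity
```

View pics/s5.png

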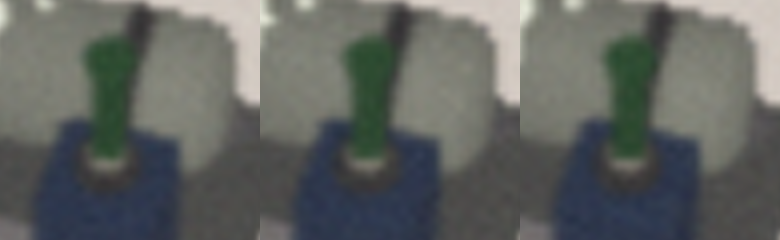

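All three pictures (after strokes 3, 4 and 5) look the same: the pin is at the same height, with its white ring out at the foot. It is at its stop. I'll retreat upward.

Request:
carry_out(moves=[[0, 0, 0.7, 0, 0, 0], [0, 0, 0.9, 0, 0, 0], [0, 0, 0.9, 0, 0, 0], [0, 0, 0, 0, 0, 0], [0, 0, 0, 0, 0, 0]])

```text
time_s: 8.95
eef_pos: [0.509, 0.0367, 0.2498]
tcp_rot: [[-0.923, 0.386, 0.003], [0.386, 0.923, -0.0], [-0.003, 0.001, -1.0]]
wrist_force: [-0.2, 0.4, -0.1]
gripper_width: 0.0002
grasp_force: 0.0
```

Request:
carry_out(moves=[[-0.5, 0.86, 0, 0, 0, 0], [-0.5, 0.86, 0, 0, 0, 0], [-0.5, 0.86, 0, 0, 0, 0], [-0.5, 0.86, 0, 0, 0, 0], [-0.5, 0.86, 0, 0, 0, 0]])

```text
time_s: 9.37
eef_pos: [0.4309, 0.1664, 0.2461]
tcp_rot: [[-0.922, 0.386, -0.005], [0.386, 0.922, -0.001], [0.004, -0.002, -1.0]]
wrist_force: [0.0, 1.0, -0.9]
gripper_width: 0.0005
grasp_force: 0.0
```

Request:
carry_out(moves=[[0, 0, 0, 0, 0, 0], [0, 0, 0, 0, 0, 0], [0, 0, 0, 0, 0, 0]])

```text
time_s: 9.62
eef_pos: [0.4326, 0.1653, 0.2473]
tcp_rot: [[-0.923, 0.385, -0.002], [0.385, 0.923, -0.001], [0.002, -0.002, -1.0]]
wrist_force: [-0.5, 0.3, -0.8]
gripper_width: 0.0008
grasp_force: 0.0
```

```bash
python3 - <<'E'
from h import *
p,d=bot.capture("scene")
cv2.imwrite("pics/s6.png",cv2.resize(p[150:310,170:390,::-1],None,fx=3,fy=3,interpolation=2))
r=bot.spot_point("scene","plunger_top")[0];x,y=r["location"];print(r["confidence"],x,y,atd("scene",(x,y),d[int(y),int(x)]))
E
```

```text
0.74 256.3 202.7 [0.50855917 0.03477166 0.14731812]
```

View pics/s6.png

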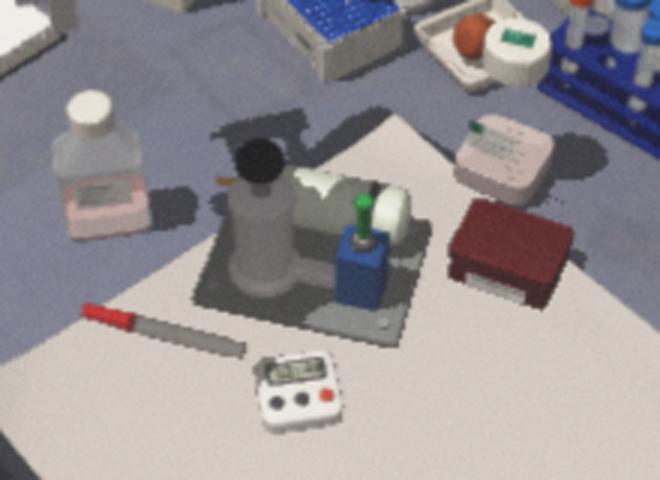

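The knob is up at (256, 203), the pin is fully out at (291, 217) with its ring showing, and everything else is where it was. The hand is clear.

```bash
python3 -c "
from plant import bot
print(bot.job_done())"
```

```text
the job is handed in; nothing more can be done
None
```

Job handed in at about 10 s: in the last pictures the pin stands fully out with its white ring showing, the plunger is back up, the hand is clear and nothing round the pump has visibly moved.

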